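Find the proud pad with a touch probe and weight it down

ROBOT

A 6-joint arm with a two-finger parallel gripper is mounted at the origin on the work surface. World frame = base frame: x ahead of the robot, y to its left, z up, the work surface at z = 0. Lengths are in m, angles in rad, forces in N, time in s.
With the tool pointing down it reaches from about 0.35 to 0.85 m from the base axis. Payload 8.1 kg.
Tool frame: the origin (TCP) lies at the very end of the fingers, on their centre line; the grasp point (between the pads) lies 19 mm behind it; z points along the fingers, y is the direction in which the jaws open and shut (so a half turn about z gives the same grasp; the last joint's range is limited). The gripper opens to 93 mm and grips with 3 to 60 N. Pads are 15 mm wide; open, the fingers measure 128 mm over their backs; the gripper's body (75 mm by 188 mm) begins 65 mm behind the grasp point.
Start: joints at [-1.362, 0.13, 1.488, -0, 1.523, -0.085], TCP at [0.174, -0.574, 0.219] pointing down, gripper open.
Joint ranges: [-2.96, 2.96], [-0.89, 2.26], [0.02, 2.5], [-1.34, 4.48], [0, 2.73], [-2.66, 2.66]. Speed limits (rad/s): [2.39, 2.39, 2.79, 3.14, 3.14, 3.14].

INTERFACE

Orientations are given as a rotation vector (axis times angle).
In Python, from plant import robot gives the robot as it stands.
- The arm moves only by the shell command python3 -m inch 'ROWS' [FORCE]. ROWS is JSON, a list that holds one entry, the list of rows, each a list of 7 numbers: the shift along the tool's x, y, z in cm, then the turn, a rotation vector about the tool's x, y, z in degrees, then the gripper command: -1 is fully open, 1 is shut, values between are in proportion. A call has 1 to 5 rows; each row shifts and turns the commanded pose from where the row before left it, along the tool's axes as they then stand; what a row does not reach is not made up. A row lasts 1/10 s, in which the tool goes at most 50 mm and 8.59 degrees, less where a joint would pass 70% of its speed; a pose out of reach is approached as far as the arm can. A call with a gripper value outside its range is refused whole. The fingers move at their own pace and stop on an object; FORCE is the grip in N (left out, the last holds). Time passes only in rows, so rows that do not move let the fingers close. It gives the time, the measured TCP pose, the force and the opening at its end, in the units of the state.
- robot.read_state(): the state, without advancing time (a new reading comes with each control period).
- robot.read_camera(name): name is "scene" or "top" or "wrist"; returns a dict with "image" (384x512x3 uint8, blue, green, red), "K" (3x3 intrinsics, pixels), "distortion" ([k1, k2, p1, p2, k3] as OpenCV has them; the pictures are not rectified), "R" (3x3) and "t" (3): a world point X has camera coordinates R X + t; the wrist camera has in their place "tool_from_camera" (4x4, takes a point from camera to tool coordinates, whose origin is the TCP and whose axes are the flange's). Camera axes: x right, y down, z forward; pixel columns grow to the right and rows downward; lengths in m; the calibration is good to about 2 mm. A picture is of the moment at which its call begins: read the wrist's pose just before it. There is no depth.
- robot.close_job(): hands the job in, once; it reports no verdict.
The state is a dict: "t": time; "q": joint angles; "dq": joint speeds; "joint_torque": joint torques, N m; "tool_pos": TCP position; "orientation": TCP orientation; "force": force on the tool from outside, world axes, zero at the start; "wrist_torque": the same for the moment, N m; "opening": finger opening in m.
Only numpy, scipy, OpenCV 4.12 (cv2) and the standard library are available. Lean on these libraries where they do the work, as an engineer would, in place of code of your own. Each camera call takes 0.05 s, during which the arm holds its last target. There are 200 camera calls.

TASK

One of the four pads on the tray carrier stands proud: take the touch probe from its fork and touch it gently on top of each pad in turn, starting at the pad by the green corner and going clockwise seen from above, letting the sprung tip give a few millimetres but never driving it hard in. Hang the probe back in its fork, then set the brass weight down, without dropping it, upright in the middle of the proud pad so that it beds down, and leave the other things on the bench where they are.

Things in the scene. Friction and masses are not known exactly. Their poses are not given: they have to be found in the camera images.
- carrier: White tray carrier, green band, aluminium face 45 mm above the bench; fixed. 250 (x) by 200 mm (y); origin: centre of underside, z up. On the face are four rigid black pads, 44 mm diameter, at x +-75, y +-55 mm. Three tops are 8 mm above the face; one, any of the four, stands 4 mm higher (12 mm). A flat 22 mm green square at corner -x, +y marks the first pad.
- spot_1 (a point): Centre of the first pad's place, beside the green corner square (carrier -x, +y); the point lies at the height of a well-bedded pad's top (8 mm above the face) whether or not this pad is the proud one. Axes as the carrier's. Numbered clockwise seen from above.
- spot_2 (a point): Centre of the second pad's place, carrier +x, +y; the point lies at the height of a well-bedded pad's top (8 mm above the face) whether or not this pad is the proud one. Axes as the carrier's. Numbered clockwise seen from above.
- spot_3 (a point): Centre of the third pad's place, carrier +x, -y; the point lies at the height of a well-bedded pad's top (8 mm above the face) whether or not this pad is the proud one. Axes as the carrier's. Numbered clockwise seen from above.
- spot_4 (a point): Centre of the fourth pad's place, carrier -x, -y; the point lies at the height of a well-bedded pad's top (8 mm above the face) whether or not this pad is the proud one. Axes as the carrier's. Numbered clockwise seen from above.
- probe_grip (a point): Centre of the upright blue handle (round, 22 mm diameter, 60 mm long) of the loose touch probe, 0.17 kg. Below it: steel collar (36 mm diameter, 5 thick, underside 35 mm below this point), shank (12 mm diameter, 58 long), thin sprung stylus with red ball tip, 113 mm below this point when out. z runs up the probe. It starts hanging by its collar in the forked rest, within 4 mm of the seat.
- probe_tip (a point): The lowest point of the red tip; it moves with the stylus.
- stylus (a joint): How far the stylus is pushed in, m: 0 fully out, 0.012 pushed in to its stop. Spring: it starts to give at 1 N and takes 0.5 N more per mm (2 N at 2 mm, 3.5 N at 5 mm).
- rest_seat (a point): Seat of the fixed grey forked rest: centre of the slot at the top of its two aluminium prongs, 95 mm above the bench; the centre of the collar's underside belongs here. Slot 18 mm wide, open to the rest's -x, from 34 mm in front of this point to 30 mm behind it. Prongs 21 mm wide, 8 thick; nothing stands above them. The probe lifts out straight up and is lowered in from above.
- weight_mid (a point): Centre (half-way up) of the loose brass weight: plain upright cylinder, 32 mm diameter, 50 mm tall, about 0.34 kg, standing on a round cork coaster (80 mm diameter, 6 mm thick, fixed). z is its upright axis.
- amber_bottle: bystander: brown glass bottle with blue cap, 64 mm diameter, 130 mm tall; origin at the centre of its underside; leave it alone
- white_bottle: bystander: white plastic bottle, 56 mm diameter, 110 mm tall; origin at the centre of its underside; leave it alone
- beaker: bystander: empty glass beaker, 68 mm diameter, 85 mm tall; origin at the centre of its underside; leave it alone
- reagent_jar: bystander: small jar with green cap, 52 mm diameter, 60 mm tall; origin at the centre of its underside; leave it alone
- clear_vial: bystander: small clear vial with red cap, 24 mm diameter, 45 mm tall; origin at the centre of its underside; leave it alone
- vial: bystander: small brown vial with white cap, 24 mm diameter, 45 mm tall; origin at the centre of its underside; leave it alone

How it is judged:
By the outcome, as a careful person would: the job done as asked, in the order asked, and still so for the second after the job is handed in, with the robot touching nothing.
It also fails if it takes over 72 s, if anything falls off the work surface, if the arm or the gripper's body presses on something with over 40 N, if the wrist force passes 120 N, or if a joint passes its speed limit or range.

## Working session

There is one attempt and no reset: what is moved stays moved. The work goes in short steps, Python scripts to look and compute and a shell command to move; the robot and the scene stay as the last step left them, time stands still between calls to the robot, and variables do not carry over. Pictures are saved under pics/ and viewed, about 8 in all and at most 12, crops included, and the job is handed in when it is done.

```bash
ls; mkdir -p pics
cat > h.py <<'E'
import numpy as np, cv2
from plant import robot
from scipy.spatial.transform import Rotation as R_
def cam(n):
    s=robot.read_state(); c=robot.read_camera(n)
    if n=="wrist":
        T=np.array(c["tool_from_camera"]); Rt=R_.from_rotvec(s["orientation"]).as_matrix()
        Rwc=Rt@T[:3,:3]; o=Rt@T[:3,3]+np.array(s["tool_pos"])
    else:
        Rwc=np.array(c["R"]).T; o=-Rwc@np.array(c["t"])
    c["Rwc"]=Rwc;c["o"]=o;c["img"]=np.array(c["image"]);return c
def ray(c,uv,z):
    p=cv2.undistortPoints(np.array(uv,float).reshape(-1,1,2),np.array(c["K"]),np.array(c["distortion"])).reshape(-1,2)
    d=np.c_[p,np.ones(len(p))]@c["Rwc"].T
    return c["o"]+d*((z-c["o"][2])/d[:,2])[:,None]
def proj(c,X):
    Rc=c["Rwc"].T
    return cv2.projectPoints(np.array(X,float).reshape(-1,1,3),cv2.Rodrigues(Rc)[0],-Rc@c["o"],np.array(c["K"]),np.array(c["distortion"]))[0].reshape(-1,2)
def mask(img,lo,hi):
    return cv2.inRange(cv2.cvtColor(img,cv2.COLOR_BGR2HSV),lo,hi)
def blobs(m,amin=30):
    cs,_=cv2.findContours(m,cv2.RETR_EXTERNAL,cv2.CHAIN_APPROX_NONE)
    return sorted([c for c in cs if cv2.contourArea(c)>amin],key=cv2.contourArea,reverse=True)
E
python3 - <<'E'
from h import *
t=cam("top");s=cam("scene")
cv2.imwrite("pics/top.png",t["img"]);cv2.imwrite("pics/scene.png",s["img"])
for c in (t,s): print(c["o"],c["Rwc"][:,2],c["K"])
st=robot.read_state();print(st)
w=robot.read_camera("wrist");print(w["tool_from_camera"],w["K"])
E
```

```text
pics
[0.31425772 0.00751709 1.22881849] [ 1.89541677e-01  9.42092706e-04 -9.81872224e-01] [[404.62056526   0.         257.29583532]
 [  0.         404.62056526 191.27072696]
 [  0.           0.           1.        ]]
[ 1.34847029 -0.54647566  0.95310454] [-0.63320346  0.42102159 -0.64945685] [[405.75871707   0.         253.46979   ]
 [  0.         405.75871707 190.19558064]
 [  0.           0.           1.        ]]
{'t': 0.1, 'q': array([-1.36237544e+00,  1.31077513e-01,  1.48916093e+00, -2.18509656e-05,
        1.52297922e+00, -8.53957690e-02]), 'dq': array([-0.0007879 , -0.00282287, -0.00335375,  0.00056334, -0.00127907,
        0.0011745 ]), 'joint_torque': array([ 1.92603453e-03, -5.61342108e+01, -4.93097270e+01,  7.71171483e-02,
        2.91712809e-02, -4.33390812e-05]), 'tool_pos': array([ 0.17367609, -0.57378949,  0.21770238]), 'orientation': array([-3.10614918e+00, -4.59632229e-01,  1.91034303e-04]), 'force': array([ 0.37216495,  0.68022337, -0.4009319 ]), 'wrist_torque': array([-0.00496355, -0.02598652, -0.04344798]), 'opening': 0.09287594340149931}
[[ 2.60169562e-04 -9.63718792e-01 -2.66919504e-01  7.37121419e-02]
 [ 9.99999472e-01  5.16167106e-04 -8.88921613e-04 -2.57681529e-04]
 [ 9.94445531e-04 -2.66919131e-01  9.63718418e-01 -1.65030133e-01]
 [ 0.00000000e+00  0.00000000e+00  0.00000000e+00  1.00000000e+00]] [[289.90400563   0.         253.67098917]
 [  0.         289.90400563 192.90385789]
 [  0.           0.           1.        ]]
```

View pics/top.png

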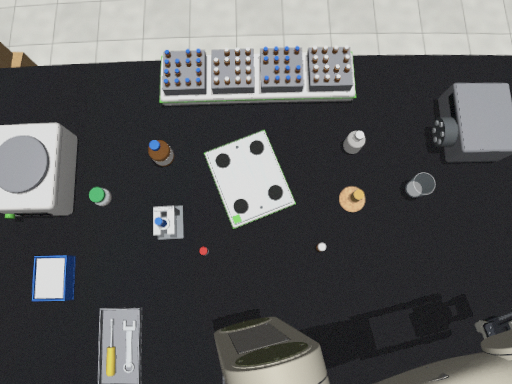

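View pics/scene.png

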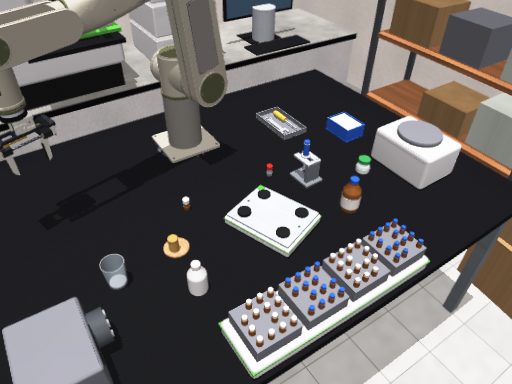

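Top: the carrier is at about (250,180), with the green corner at (237,219). Pads 1–4 are at (241,206), (223,160), (257,147) and (275,193). The rest and probe are at (165,220) and the weight is at (357,196). The scene view agrees with this.

Run:
```python
from h import *
t=cam("top");s=cam("scene")
# pads: dark blobs inside the carrier
pads=[]
g=cv2.cvtColor(t["img"],cv2.COLOR_BGR2GRAY)
sub=np.zeros_like(g); sub[125:232,200:300]=(g[125:232,200:300]<90)*255
for b in blobs(sub,60):
    (c,wh,a)=cv2.minAreaRect(b); 
    if cv2.contourArea(b)<400: m=cv2.moments(b);p=(m['m10']/m['m00'],m['m01']/m['m00']);pads.append(ray(t,[p],.053)[0]);print("pad",p,wh,pads[-1])
print("weight coaster top", [ (cv2.fitEllipse(b),ray(t,[cv2.fitEllipse(b)[0]],.006)) for b in blobs(mask(t["img"],(5,60,100),(25,255,255)),100) if 300<cv2.fitEllipse(b)[0][0]<400])
def tri(a,b):
    da=ray(t,[a],0)[0]-t["o"]; db=ray(s,[b],0)[0]-s["o"]
    A=np.stack([da,-db],1); k=np.linalg.lstsq(A,s["o"]-t["o"],rcond=None)[0]
    P=t["o"]+k[0]*da;Q=s["o"]+k[1]*db; return P,Q
for nm,c,x0,x1,y0,y1 in(("top",t,145,185,200,240),("scene",s,290,325,130,185)):
    m=mask(c["img"],(105,120,60),(130,255,255));z=np.zeros_like(m);z[y0:y1,x0:x1]=m[y0:y1,x0:x1]
    for b in blobs(z,8): print(nm,cv2.boundingRect(b),cv2.minAreaRect(b))
for nm,c,x0,x1,y0,y1 in(("t",t,140,200,195,245),("s",s,280,335,130,190),("w",t,330,375,180,215)):
    cv2.imwrite(f"pics/c_{nm}.png",cv2.resize(c["img"][y0:y1,x0:x1],None,fx=6,fy=6,interpolation=cv2.INTER_CUBIC))
a=[cv2.imread(f"pics/c_{k}.png") for k in "tsw"];H=max(i.shape[0] for i in a)
o=np.hstack([cv2.copyMakeBorder(i,0,H-i.shape[0],0,0,0) for i in a]);cv2.imwrite("pics/c.png",cv2.resize(o,(800,int(H*800/o.shape[1]))))
```

```text
weight coaster top [(((351.84906005859375, 198.55484008789062), (25.425792694091797, 26.299365997314453), 109.79029083251953), array([[ 0.51994686, -0.2815023 ,  0.006     ]]))]
top (155, 218, 12, 9) ((160.40000915527344, 221.7000274658203), (11.180339813232422, 6.260990142822266), 26.56505012512207)
scene (303, 139, 8, 17) ((306.28662109375, 146.9207305908203), (6.294597625732422, 16.343868255615234), 6.34019136428833)
```

View pics/c.png

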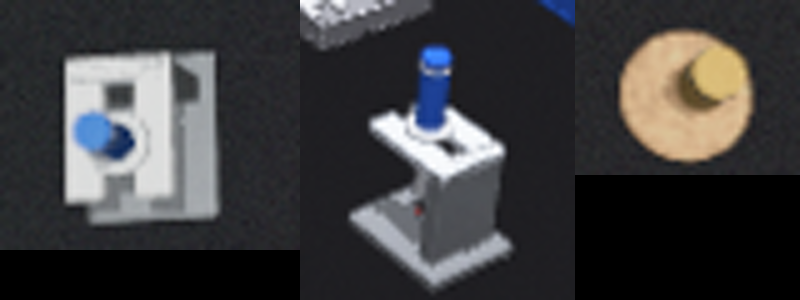

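Run:
```python
from h import *
t=cam("top")
g=cv2.cvtColor(t["img"],cv2.COLOR_BGR2GRAY)
cs,_=cv2.findContours(((g<90)*255).astype(np.uint8),cv2.RETR_LIST,cv2.CHAIN_APPROX_NONE)
for b in cs:
    a=cv2.contourArea(b)
    if 100<a<400 and 200<b[0,0,0]<300 and 125<b[0,0,1]<232:
        e=cv2.fitEllipse(b);print("pad",e,ray(t,[e[0]],.053)[0])
print("handle top",ray(t,[(159,221.2)],.160),"weight top",ray(t,[(358.4,194.6)],.056))
print("rest corners",ray(t,[(153,206),(174,205.5),(153,235.5),(174.5,234)],.095))
for n,p,h in(("amber cap",(155,146),.13),("white",(359,135),.11),("beaker",(414,190),0.0),("cv",(204,251),.045),("jar",(97,194),.06),("vial",(322,246),.045)): print(n,ray(t,[p],h)[0])
```

```text
pad ((240.3043975830078, 205.73829650878906), (12.901785850524902, 13.333789825439453), 39.13420867919922) [0.49921957 0.05967383 0.053     ]
pad ((274.9797058105469, 192.135009765625), (12.571512222290039, 13.561812400817871), 13.630531311035156) [ 0.53727772 -0.04358368  0.053     ]
pad ((222.4758758544922, 160.1685333251953), (12.604901313781738, 12.97609806060791), 71.57513427734375) [0.63923789 0.1110108  0.053     ]
pad ((256.16400146484375, 147.0264434814453), (12.405213356018066, 12.56737232208252), 39.203617095947266) [0.67765244 0.00868004 0.053     ]
handle top [[0.44605753 0.27286344 0.16      ]] weight top [[ 0.52287173 -0.29001171  0.056     ]]
rest corners [[0.49807141 0.30714408 0.095     ]
 [0.49803636 0.24674776 0.095     ]
 [0.41395476 0.30534804 0.095     ]
 [0.41686415 0.24435208 0.095     ]]
amber cap [0.66522759 0.29659274 0.13      ]
white [ 0.68918688 -0.29126688  0.11      ]
beaker [ 0.54279877 -0.48088007  0.        ]
cv [0.36996881 0.16798159 0.045     ]
jar [0.54401302 0.48665925 0.06      ]
vial [ 0.37569248 -0.17560169  0.045     ]
```

```bash
cat >> h.py <<'E'
def go(x,y,z,yaw=0.):
    "print remaining move to a tool-down pose, tool axes, cm/deg"
    s=robot.read_state(); Rt=R_.from_rotvec(s["orientation"])
    Rg=R_.from_euler("z",yaw,degrees=True)*R_.from_euler("x",180,degrees=True)
    d=Rt.inv().apply(np.array([x,y,z])-s["tool_pos"])*100
    print("t",round(s["t"],2),"pos",np.round(s["tool_pos"],4),"move",np.round(d,2),"turn",np.round((Rt.inv()*Rg).as_rotvec(degrees=True),2),"F",np.round(s["force"],1),"open",round(s["opening"],4))
E
r='[3.7,-2.8,-0.6,0,0,1.7,-1]'
python3 -m inch '[[[3.7,-2.8,-0.6,0,0,1.7,-1],[3.7,-2.8,-0.6,0,0,1.7,-1],[3.7,-2.8,-0.6,0,0,1.7,-1],[3.7,-2.8,-0.6,0,0,1.7,-1],[3.7,-2.8,-0.6,0,0,1.7,-1]]]'
python3 -m inch '[[[3,-3.2,-0.6,0,0,1.7,-1],[3,-3.2,-0.6,0,0,1.7,-1],[3,-3.2,-0.6,0,0,1.7,-1],[3,-3.2,-0.6,0,0,1.7,-1],[3,-3.2,-0.6,0,0,1.7,-1]]]'
python3 -c "
from h import *; go(.40,.273,.28)"
```

```text
t: 0.8
tool_pos: [0.3218, -0.3938, 0.249]
orientation: [3.133, 0.226, 0.0]
force: [0.7, -1.0, -0.4]
opening: 0.0928
t: 1.3
tool_pos: [0.4575, -0.2215, 0.2792]
orientation: [3.141, -0.006, 0.001]
force: [0.9, -0.3, 0.5]
opening: 0.0931
t 1.3 pos [ 0.4575 -0.2215  0.2792] move [ -5.95 -49.43  -0.11] turn [ 0.02 -0.03 -0.24] F [ 0.9 -0.3  0.5] open 0.0931
```

```bash
python3 -m inch '[[[-0.6,-4.9,0,0,0,0,-1],[-0.6,-4.9,0,0,0,0,-1],[-0.6,-4.9,0,0,0,0,-1],[-0.6,-4.9,0,0,0,0,-1],[-0.6,-4.9,0,0,0,0,-1]]]' >/dev/null
python3 -m inch '[[[-0.6,-4.9,0,0,0,0,-1],[-0.6,-4.9,0,0,0,0,-1],[-0.6,-4.9,0,0,0,0,-1],[-0.6,-4.9,0,0,0,0,-1],[-0.6,-4.9,0,0,0,0,-1]]]' >/dev/null
python3 -m inch '[[[0,0,0,0,0,0,-1],[0,0,0,0,0,0,-1]]]'
python3 - <<'E'
from h import *
w=cam("wrist");cv2.imwrite("pics/w1.png",w["img"]);np.save("w1.npy",w,allow_pickle=True)
go(.446,.273,.111)
E
```

```text
t: 2.5
tool_pos: [0.3975, 0.2679, 0.2784]
orientation: [3.141, 0.0, -0.001]
force: [0.2, -0.7, 1.1]
opening: 0.093
t 2.55 pos [0.3979 0.2668 0.2785] move [ 4.81 -0.64 16.75] turn [ 0.04  0.01 -0.1 ] F [-0.8 -0.1 -0.4] open 0.0931
```

View pics/w1.png

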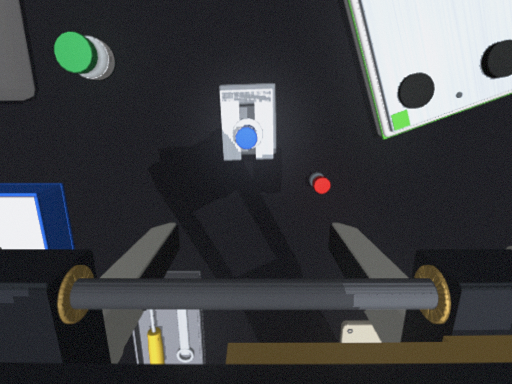

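The wrist view shows the fork plate at u 221–275, v 85–160 and the handle top at (246,137). The slot opens toward the robot. The collar is at about (247,132).

Run:
```python
from h import *
w=np.load("w1.npy",allow_pickle=True).item()
b=[b for b in blobs(mask(w["img"],(105,120,60),(130,255,255)),50) if 220<b[0,0,0]<280 and b[0,0,1]<160][0]
e=cv2.minEnclosingCircle(b);print(e,cv2.boundingRect(b)); print("handle top",ray(w,[e[0]],.160))
g=cv2.cvtColor(w["img"],cv2.COLOR_BGR2GRAY)
for v in (110,152,156): 
    r=g[v,212:284].astype(int);print(v,list(r))
print(list(g[75:170,230].astype(int)))
print(list(g[75:170,266].astype(int)))
```

```text
((246.1666717529297, 137.61111450195312), 11.07364273071289) (236, 127, 21, 22)
handle top [[0.44777637 0.27547524 0.16      ]]
110 [np.int64(46), np.int64(45), np.int64(47), np.int64(50), np.int64(47), np.int64(48), np.int64(44), np.int64(42), np.int64(100), np.int64(229), np.int64(239), np.int64(237), np.int64(236), np.int64(236), np.int64(238), np.int64(236), np.int64(238), np.int64(238), np.int64(236), np.int64(237), np.int64(236), np.int64(237), np.int64(237), np.int64(236), np.int64(237), np.int64(239), np.int64(239), np.int64(174), np.int64(156), np.int64(160), np.int64(160), np.int64(162), np.int64(161), np.int64(165), np.int64(162), np.int64(129), np.int64(116), np.int64(116), np.int64(115), np.int64(113), np.int64(113), np.int64(119), np.int64(177), np.int64(235), np.int64(239), np.int64(238), np.int64(239), np.int64(237), np.int64(238), np.int64(238), np.int64(237), np.int64(238), np.int64(237), np.int64(237), np.int64(239), np.int64(237), np.int64(237), np.int64(236), np.int64(238), np.int64(238), np.int64(227), np.int64(182), np.int64(151), np.int64(111), np.int64(62), n
[... 4323 characters left out ...]
(237), np.int64(238), np.int64(238), np.int64(237), np.int64(238), np.int64(237), np.int64(239), np.int64(238), np.int64(236), np.int64(239), np.int64(238), np.int64(238), np.int64(238), np.int64(236), np.int64(237), np.int64(238), np.int64(236), np.int64(238), np.int64(237), np.int64(237), np.int64(238), np.int64(237), np.int64(237), np.int64(235), np.int64(237), np.int64(236), np.int64(235), np.int64(236), np.int64(236), np.int64(237), np.int64(238), np.int64(236), np.int64(212), np.int64(174), np.int64(176), np.int64(178), np.int64(138), np.int64(81), np.int64(43), np.int64(38), np.int64(42), np.int64(43), np.int64(42), np.int64(45), np.int64(41), np.int64(37), np.int64(41), np.int64(37)]
```

Run:
```python
from h import *
w=np.load("w1.npy",allow_pickle=True).item()
P=ray(w,[(246.7,110),(248.2,154),(230,160.2),(266,158.7),(220.3,110),(272.6,110),(222.8,152),(273,152),(239.1,110),(254.2,110)],.095)
print(P.round(4))
ax=P[0]-P[1];ax/=np.linalg.norm(ax);print("slot yaw",np.degrees(np.arctan2(ax[1],ax[0])))
f=(P[2]+P[3])/2;d=P[2]-P[3];print("front yaw",np.degrees(np.arctan2(-d[0],d[1])),"front",f)
# 34mm along ax from front, on slot centre line
s=P[1]+ax*(np.dot(f-P[1],ax)+.034);print("seat",s)
g=cv2.cvtColor(w["img"],cv2.COLOR_BGR2GRAY)
for y,cx in ((416,90),):
  pass
cs,_=cv2.findContours(((g<90)*255).astype(np.uint8),cv2.RETR_LIST,cv2.CHAIN_APPROX_NONE)
for b in cs:
    if 500<cv2.contourArea(b)<1800 and b[0,0,0]>380 and b[0,0,1]<130: e=cv2.fitEllipse(b);print("pad",e,ray(w,[e[0]],.053))
go(.4475,.275,.111)
```

```text
[[0.4739 0.2763 0.095 ]
 [0.423  0.2748 0.095 ]
 [0.4155 0.2969 0.095 ]
 [0.4173 0.2533 0.095 ]
 [0.4739 0.3069 0.095 ]
 [0.4739 0.2464 0.095 ]
 [0.4254 0.3053 0.095 ]
 [0.4254 0.245  0.095 ]
 [0.4739 0.2851 0.095 ]
 [0.4739 0.2677 0.095 ]]
slot yaw 1.696323733998821
front yaw 2.4270549285392042 front [0.41637328 0.27510499 0.095     ]
seat [0.45037266 0.27562922 0.095     ]
pad ((415.5445861816406, 90.28548431396484), (32.074588775634766, 37.525333404541016), 52.098175048828125) [[0.49908129 0.06123832 0.053     ]]
pad ((497.7806701660156, 59.598876953125), (30.725568771362305, 39.82464599609375), 24.377714157104492) [[ 0.53623408 -0.03750804  0.053     ]]
t 2.55 pos [0.3979 0.2668 0.2785] move [ 4.96 -0.84 16.75] turn [ 0.04  0.01 -0.1 ] F [-0.8 -0.1 -0.4] open 0.0931
```

```bash
python3 -m inch '[[[2.5,-0.4,2,0,0,0,-1],[2.5,-0.4,2,0,0,0,-1],[0,0,4,0,0,0,-1],[0,0,4,0,0,0,-1],[0,0,3,0,0,0,-1]]]' >/dev/null
python3 -m inch '[[[0,0,1.7,0,0,0,-1],[0,0,0,0,0,0,-1]]]'
python3 -c "
from h import *; go(.4475,.2755,.111)"
```

```text
t: 3.25
tool_pos: [0.4466, 0.2719, 0.1085]
orientation: [3.139, -0.009, -0.008]
force: [-0.2, 0.4, -0.5]
opening: 0.0924
t 3.25 pos [0.4466 0.2719 0.1085] move [ 0.09 -0.36 -0.25] turn [ 0.16  0.29 -0.33] F [-0.2  0.4 -0.5] open 0.0924
```

```bash
python3 -m inch '[[[0.1,-0.3,-0.2,0,0,0,-1],[0,0,0,0,0,0,-1],[0,0,0,0,0,0,-1]]]'>/dev/null
python3 -c "
from h import *; go(.4475,.2755,.111)"
```

```text
t 3.55 pos [0.4505 0.2782 0.1157] move [-0.3   0.27  0.47] turn [-0.08 -0.17 -0.19] F [ 0.5 -0.4  0.7] open 0.0928
```

```bash
for i in 1 2 3; do python3 -m inch '[[[0,0,0,0,0,0,-1],[0,0,0,0,0,0,-1]]]' | grep pos; done
python3 -c "
from h import *; go(.4475,.2755,.111)"
```

```text
tool_pos: [0.4494, 0.2781, 0.1143]
tool_pos: [0.449, 0.2779, 0.1137]
tool_pos: [0.449, 0.2779, 0.1136]
t 4.15 pos [0.449  0.2779 0.1136] move [-0.15  0.24  0.26] turn [ 0.01  0.01 -0.16] F [ 0.1 -0.   0.2] open 0.093
```

```bash
python3 -m inch '[[[-0.15,0.24,0.2,0,0,0,-1],[0,0,0,0,0,0,-1],[0,0,0,0,0,0,-1]]]'>/dev/null
python3 -m inch '[[[0,0,0,0,0,0,-1],[0,0,0,0,0,0,-1]]]' |grep pos
for i in 1 2 3; do python3 -m inch '[[[0,0,0,0,0,0,1],[0,0,0,0,0,0,1],[0,0,0,0,0,0,1]]]' 20 | grep -v orient; done
python3 -c "
from h import *; go(.4475,.2755,.111)"
```

```text
tool_pos: [0.4476, 0.2755, 0.1117]
t: 4.95
tool_pos: [0.4476, 0.2755, 0.1117]
force: [0.9, 0.1, -0.6]
opening: 0.0734
t: 5.25
tool_pos: [0.4476, 0.2755, 0.1116]
force: [-0.4, -0.2, -0.7]
opening: 0.0495
t: 5.55
tool_pos: [0.4476, 0.2755, 0.1117]
force: [-0.4, -0.0, -0.8]
opening: 0.0251
t 5.55 pos [0.4476 0.2755 0.1117] move [-0.01 -0.    0.07] turn [-0.   -0.   -0.17] F [-0.4 -0.  -0.8] open 0.0251
```

```bash
python3 -m inch '[[[0,0,0,0,0,0,1],[0,0,0,0,0,0,1],[0,0,0,0,0,0,1]]]' 35
python3 -c "
from h import *; go(.4475,.2755,.111)"
python3 -m inch '[[[0,0,-1,0,0,0,1],[0,0,-3,0,0,0,1],[0,0,-4,0,0,0,1],[0,0,-4,0,0,0,1],[0,0,0,0,0,0,1]]]'
python3 -m inch '[[[0,0,0,0,0,0,1],[0,0,0,0,0,0,1],[0,0,0,0,0,0,1],[0,0,0,0,0,0,1],[0,0,0,0,0,0,1]]]'
python3 - <<'E'
from h import *
go(.4992,.060,.19)
w=cam("wrist");cv2.imwrite("pics/w2.png",w["img"])
E
```

```text
t: 5.85
tool_pos: [0.4476, 0.2755, 0.1116]
orientation: [-3.142, 0.005, 0.0]
force: [-0.2, -0.0, 0.3]
opening: 0.0211
t 5.85 pos [0.4476 0.2755 0.1116] move [-0.01 -0.    0.06] turn [-0.    0.   -0.17] F [-0.2 -0.   0.3] open 0.0211
t: 6.35
tool_pos: [0.4506, 0.277, 0.2395]
orientation: [-3.137, 0.004, -0.016]
force: [0.9, 0.4, -0.4]
opening: 0.0216
t: 6.85
tool_pos: [0.4471, 0.2752, 0.2306]
orientation: [3.141, -0.005, -0.003]
force: [0.1, -0.1, -1.8]
opening: 0.0214
t 6.85 pos [0.4471 0.2752 0.2306] move [ 5.28 21.51  4.07] turn [ 0.04  0.09 -0.17] F [ 0.1 -0.1 -1.8] open 0.0214
```

View pics/w2.png

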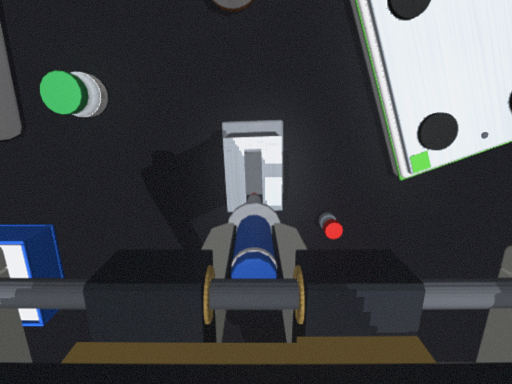

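The probe is held upright and its collar is clear of the fork. Moving above pad 1.

```bash
python3 -m inch '[[[1,4.3,0.2,0,0,0,1],[1,4.3,0.4,0,0,0,1],[1.1,4.3,0.8,0,0,0,1],[1.1,4.3,1.2,0,0,0,1],[1.1,4.3,1.4,0,0,0,1]]]' >/dev/null
python3 -m inch '[[[0,0,0,0,0,0,1],[0,0,0,0,0,0,1],[0,0,0,0,0,0,1],[0,0,0,0,0,0,1],[0,0,0,0,0,0,1]]]'|grep -v open
python3 -m inch '[[[0,0,0,0,0,0,1]]]'|grep force
python3 -m inch '[[[0,0,0,0,0,0,1]]]'|grep force
python3 -c "
from h import *; go(.499,.0597,.16)"
```

```text
t: 7.9
tool_pos: [0.5001, 0.0615, 0.1921]
orientation: [-3.141, 0.001, -0.001]
force: [0.1, -0.5, -2.1]
force: [0.0, -0.2, -1.0]
force: [-0.1, 0.7, -1.3]
t 8.1 pos [0.5    0.0609 0.1918] move [-0.1   0.12  3.18] turn [-0.   -0.02 -0.11] F [-0.1  0.7 -1.3] open 0.0213
```

```bash
python3 -m inch '[[[0,0.1,1,0,0,0,1],[-0.1,0,1,0,0,0,1],[0,0,0.8,0,0,0,1],[0,0,0.4,0,0,0,1],[0,0,0.2,0,0,0,1]]]' >/dev/null
python3 -m inch '[[[0,0,0.2,0,0,0,1],[0,0,0.2,0,0,0,1],[0,0,0.2,0,0,0,1],[0,0,0.1,0,0,0,1],[0,0,0.1,0,0,0,1]]]' |grep -v ori
for i in 1 2 3 4 ; do python3 -m inch '[[[0,0,0,0,0,0,1]]]'|grep -E "pos|force"; done
```

```text
t: 9.1
tool_pos: [0.4991, 0.0593, 0.1497]
force: [1.2, -0.3, -2.2]
opening: 0.0217
tool_pos: [0.4989, 0.0593, 0.1496]
force: [0.0, -0.7, -1.6]
tool_pos: [0.499, 0.0593, 0.1497]
force: [-0.4, 0.4, -1.8]
tool_pos: [0.499, 0.0594, 0.1498]
force: [0.6, -0.0, -1.2]
tool_pos: [0.499, 0.0593, 0.1497]
force: [-0.4, -0.2, -2.1]
```

```bash
for i in 1 2 3 4 5; do python3 -m inch '[[[0,0,0.1,0,0,0,1],[0,0,0,0,0,0,1]]]'|grep -E "pos|force"|cut -c 10-|tr '\n' ' ';  python3 -m inch '[[[0,0,0,0,0,0,1]]]'|grep -E "pos|force"|cut -c 10-|tr '\n' ' '; echo; done
```

```text
[0.4989, 0.0593, 0.1485] 0.1, -0.1, -2.5]  [0.4989, 0.0593, 0.1486] .6, 0.1, -2.1] 
 [0.4989, 0.0593, 0.1475] 0.1, -0.2, -1.6]  [0.4989, 0.0593, 0.1476] .0, -0.2, -1.3] 
 [0.499, 0.0593, 0.1467] 0.0, -1.1, -0.6]  [0.499, 0.0593, 0.1467] 0.7, -1.3, 0.9] 
 [0.499, 0.0593, 0.1456] .0, -0.5, 0.4]  [0.499, 0.0593, 0.1457] .1, 1.1, 0.3] 
 [0.499, 0.0593, 0.1446] 0.4, 0.2, 0.5]  [0.499, 0.0593, 0.1447] 0.2, -1.0, 0.3]
```

Contact came at TCP z ≈ 0.1475, exactly the height for a low pad, and I took it 3 mm in. Next is pad 2.

```bash
python3 -m inch '[[[0,0,-0.5,0,0,0,1],[0,0,-1,0,0,0,1],[0,0,-1,0,0,0,1],[0,0,0,0,0,0,1],[0,0,0,0,0,0,1]]]' >/dev/null
python3 -m inch '[[[2,-0.7,0,0,0,0,1],[4,-1.5,0,0,0,0,1],[4,-1.5,0,0,0,0,1],[3,-1.1,0,0,0,0,1],[1.1,-0.4,0,0,0,0,1]]]' >/dev/null
python3 -m inch '[[[0,0,0,0,0,0,1],[0,0,0,0,0,0,1],[0,0,0,0,0,0,1],[0,0,0,0,0,0,1]]]'|grep force
python3 -c "
from h import *; go(.6398,.1113,.1497)"
```

```text
force: [-0.1, -0.1, -2.6]
t 12.4 pos [0.6395 0.1106 0.1698] move [ 0.03 -0.07  2.01] turn [ 0.    0.   -0.18] F [-0.1 -0.1 -2.6] open 0.0214
```

```bash
python3 -m inch '[[[0,0,0.6,0,0,0,1],[0,0,0.5,0,0,0,1],[0,0,0.4,0,0,0,1],[0,0,0.2,0,0,0,1],[0,0,0.2,0,0,0,1]]]' >/dev/null
for i in 1 2 3 4 5; do python3 -m inch '[[[0,0,0,0,0,0,1]]]'|grep -E "pos|force"|cut -c 10-|tr '\n' ' '; done
```

```text
[0.6399, 0.1109, 0.1502] 0.2, 0.4, -1.8]  [0.6402, 0.1109, 0.1507] .3, -0.0, -1.1]  [0.6403, 0.111, 0.1509] .7, -0.6, -2.2]  [0.6403, 0.1109, 0.1509] .6, -0.1, -1.6]  [0.6402, 0.111, 0.1508] .5, -0.3, -1.2]
```

```bash
for i in 1 2 3 4 5 6; do python3 -m inch '[[[0,0,0.1,0,0,0,1],[0,0,0,0,0,0,1]]]'|grep -E "pos|force"|cut -c 10-|tr '\n' ' ';  python3 -m inch '[[[0,0,0,0,0,0,1]]]'|grep -E "pos|force"|cut -c 10-|tr '\n' ' '; echo; done
```

```text
[0.64, 0.1109, 0.1495] 0.9, -0.9, -1.6]  [0.64, 0.1109, 0.1495] .5, -0.5, -0.7] 
 [0.64, 0.1109, 0.1484] .4, 0.7, -1.5]  [0.64, 0.111, 0.1485] .2, -0.0, -1.9] 
 [0.6401, 0.1109, 0.1475] .2, 0.6, -2.3]  [0.6401, 0.1109, 0.1476] .9, -0.3, -1.0] 
 [0.6401, 0.1109, 0.1467] 0.0, -0.3, -0.2]  [0.6402, 0.1109, 0.1468] 1.3, -0.0, -0.0] 
 [0.6401, 0.1109, 0.1456] 0.9, -0.3, 0.3]  [0.6402, 0.1109, 0.1457] .6, -1.1, 0.6] 
 [0.6401, 0.1109, 0.1446] .7, -0.6, 0.5]  [0.6402, 0.1109, 0.1447] .2, 1.0, 0.6]
```

Pad 2 is low too. Moving to pad 3.

```bash
python3 -m inch '[[[0,0,-0.5,0,0,0,1],[0,0,-1,0,0,0,1],[0,0,-1,0,0,0,1],[0,0,0,0,0,0,1],[0,0,0,0,0,0,1]]]' >/dev/null
python3 -m inch '[[[0.5,1.5,0,0,0,0,1],[1,2.8,0,0,0,0,1],[1,2.8,0,0,0,0,1],[0.8,2.2,0,0,0,0,1],[0.4,1,0,0,0,0,1]]]' >/dev/null
python3 -m inch '[[[0,0,0,0,0,0,1],[0,0,0,0,0,0,1],[0,0,0,0,0,0,1],[0,0,0,0,0,0,1]]]'|grep force
python3 -c "
from h import *; go(.6776,.0081,.1497)"
python3 -m inch '[[[0,0,0.6,0,0,0,1],[0,0,0.5,0,0,0,1],[0,0,0.4,0,0,0,1],[0,0,0.2,0,0,0,1],[0,0,0.2,0,0,0,1]]]' >/dev/null
for i in 1 2 3 4 5; do python3 -m inch '[[[0,0,0,0,0,0,1]]]'|grep -E "pos|force"|cut -c 10-|tr '\n' ' '; done
```

```text
force: [-0.0, 0.5, -2.4]
t 16.6 pos [0.6765 0.009  0.1697] move [0.11 0.09 2.  ] turn [-0.01  0.01 -0.09] F [-0.   0.5 -2.4] open 0.0213
 [0.6767, 0.0078, 0.1502] 0.7, -0.3, -1.4]  [0.6769, 0.0077, 0.1507] .7, 0.2, -1.6]  [0.677, 0.0078, 0.1509] .5, 0.0, -2.1]  [0.6769, 0.0077, 0.1509] 0.0, -0.9, -1.0]  [0.6769, 0.0078, 0.1508] 0.6, 0.5, -1.5]
```

```bash
for i in 1 2 3 4 5 6; do python3 -m inch '[[[0,0,0.1,0,0,0,1],[0,0,0,0,0,0,1]]]'|grep -E "pos|force"|cut -c 10-|tr '\n' ' ';  python3 -m inch '[[[0,0,0,0,0,0,1]]]'|grep -E "pos|force"|cut -c 10-|tr '\n' ' '; echo; done
```

```text
[0.6767, 0.0078, 0.1494] 0.3, 0.2, -1.9]  [0.6767, 0.0078, 0.1495] .2, -0.6, -1.3] 
 [0.6767, 0.0078, 0.1484] 0.3, 0.1, -1.9]  [0.6767, 0.0078, 0.1485] 0.2, -0.6, -1.4] 
 [0.6768, 0.0078, 0.1475] 0.8, -0.1, -1.2]  [0.6768, 0.0078, 0.1477] .5, 0.2, -1.7] 
 [0.6768, 0.0078, 0.1467] 0.5, 0.4, -0.8]  [0.6769, 0.0078, 0.1468] 0.4, -0.1, 0.1] 
 [0.6768, 0.0078, 0.1456] 1.0, -0.9, 0.2]  [0.6769, 0.0078, 0.1457] .1, 0.2, 0.0] 
 [0.6768, 0.0078, 0.1446] .1, -0.4, 1.4]  [0.6769, 0.0078, 0.1447] .4, 0.2, 1.8]
```

Pad 3 is low as well, so pad 4 should be the proud one. I'll touch it and check.

```bash
python3 -m inch '[[[0,0,-0.5,0,0,0,1],[0,0,-1,0,0,0,1],[0,0,-1,0,0,0,1],[0,0,0,0,0,0,1],[0,0,0,0,0,0,1]]]' >/dev/null
python3 -m inch '[[[-2,0.7,0,0,0,0,1],[-4,1.5,0,0,0,0,1],[-4,1.5,0,0,0,0,1],[-3,1.1,0,0,0,0,1],[-1,0.3,0,0,0,0,1]]]' >/dev/null
python3 -m inch '[[[0,0,0,0,0,0,1],[0,0,0,0,0,0,1],[0,0,0,0,0,0,1],[0,0,0,0,0,0,1]]]'|grep force
python3 -c "
from h import *; go(.5368,-.0435,.1527)"
python3 -m inch '[[[0,0,0.5,0,0,0,1],[0,0,0.4,0,0,0,1],[0,0,0.3,0,0,0,1],[0,0,0.2,0,0,0,1],[0,0,0.2,0,0,0,1]]]' >/dev/null
for i in 1 2 3 4; do python3 -m inch '[[[0,0,0,0,0,0,1]]]'|grep -E "pos|force"|cut -c 10-|tr '\n' ' '; done;echo
for i in 1 2 3 4; do python3 -m inch '[[[0,0,0.1,0,0,0,1],[0,0,0,0,0,0,1]]]'|grep -E "pos|force"|cut -c 10-|tr '\n' ' ';  python3 -m inch '[[[0,0,0,0,0,0,1]]]'|grep -E "pos|force"|cut -c 10-|tr '\n' ' '; echo; done
```

```text
force: [-0.6, 1.4, -1.3]
t 20.8 pos [ 0.5374 -0.0424  0.1695] move [-0.06  0.11  1.68] turn [-0.01  0.   -0.13] F [-0.6  1.4 -1.3] open 0.0215
 [0.5364, -0.0428, 0.1533] 0.7, 1.1, -1.9]  [0.5367, -0.0428, 0.1538] .2, 0.7, -2.0]  [0.5368, -0.0428, 0.1539] .1, -0.2, -1.5]  [0.5368, -0.0428, 0.1538] 0.1, 0.3, -0.7] 
 [0.5366, -0.0427, 0.1525] 0.6, 0.2, -1.6]  [0.5366, -0.0428, 0.1526] 0.0, -0.1, -1.0] 
 [0.5366, -0.0428, 0.1515] .1, -0.3, -1.4]  [0.5366, -0.0428, 0.1516] 0.3, 0.4, -1.1] 
 [0.5367, -0.0428, 0.1507] 0.9, 0.8, -0.9]  [0.5367, -0.0428, 0.1508] .0, -0.5, -0.5] 
 [0.5367, -0.0428, 0.1496] 0.1, 1.1, 1.0]  [0.5367, -0.0428, 0.1497] 0.7, 0.1, 0.5]
```

Pad 4 is proud: contact came 4 mm higher, at about 0.1515. One more mm in, then I'll take the probe back to the fork.

```bash
python3 -m inch '[[[0,0,0.1,0,0,0,1],[0,0,0,0,0,0,1],[0,0,0,0,0,0,1]]]'|grep -E "pos|force"
python3 -m inch '[[[0,0,-1,0,0,0,1],[0,0,-3,0,0,0,1],[0,0,-3,0,0,0,1],[0,0,-1,0,0,0,1],[-0.5,-2,-0.2,0,0,0,1]]]' >/dev/null
python3 -m inch '[[[-1,-3.8,0,0,0,0,1],[-1.3,-4.7,0,0,0,0,1],[-1.3,-4.7,0,0,0,0,1],[-1.3,-4.7,0,0,0,0,1],[-1.2,-4.6,0,0,0,0,1]]]' >/dev/null
python3 -m inch '[[[-1,-3.6,0,0,0,0,1],[-0.7,-2.5,0,0,0,0,1],[-0.3,-1.2,0,0,0,0,1],[0,0,0,0,0,0,1],[0,0,0,0,0,0,1]]]' >/dev/null
python3 -m inch '[[[0,0,0,0,0,0,1],[0,0,0,0,0,0,1],[0,0,0,0,0,0,1]]]' |grep force
python3 - <<'E'
from h import *
go(.4503,.2758,.1116)
w=cam("wrist");cv2.imwrite("pics/w3.png",w["img"])
E
```

```text
tool_pos: [0.5367, -0.0428, 0.1487]
force: [0.1, 0.1, 0.2]
force: [-0.2, 0.1, -1.0]
t 25.0 pos [0.452  0.2746 0.2307] move [-0.17 -0.12 11.91] turn [ 0.   -0.01 -0.25] F [-0.2  0.1 -1. ] open 0.0219
```

View pics/w3.png

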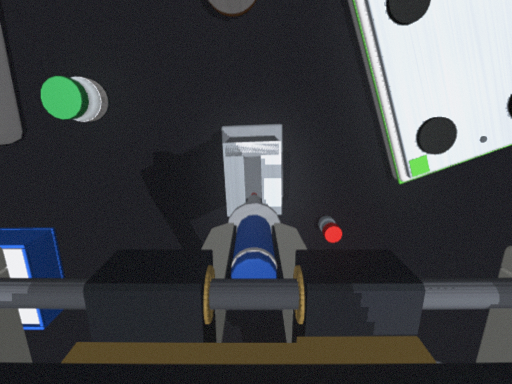

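The probe is upright over the slot, looking the same as just after the lift. Lowering it.

```bash
python3 -m inch '[[[-0.1,-0.1,2,0,0,0,1],[-0.1,0,2,0,0,0,1],[0,0,2,0,0,0,1],[0,0,1.5,0,0,0,1],[0,0,1,0,0,0,1]]]' >/dev/null
python3 -m inch '[[[0,0,0.5,0,0,0,1],[0,0,0,0,0,0,1],[0,0,0,0,0,0,1],[0,0,0,0,0,0,1]]]' |grep force
python3 -c "
from h import *; go(.4503,.2758,.1116)"
```

```text
force: [0.5, -0.3, -1.9]
t 25.95 pos [0.4502 0.2768 0.1417] move [0.   0.1  3.01] turn [-0.04 -0.09 -0.17] F [ 0.5 -0.3 -1.9] open 0.0215
```

```bash
python3 -m inch '[[[0,0.08,0.8,0,0,0,1],[0,0,0.8,0,0,0,1],[0,0,0.6,0,0,0,1],[0,0,0.3,0,0,0,1],[0,0,0.2,0,0,0,1]]]' |grep force
python3 -m inch '[[[0,0,0,0,0,0,1],[0,0,0,0,0,0,1],[0,0,0,0,0,0,1],[0,0,0,0,0,0,1]]]' |grep force
python3 -c "
from h import *; go(.4503,.2758,.1116)"
```

```text
force: [-0.8, 0.9, -1.4]
force: [-0.2, -0.1, -1.5]
t 26.85 pos [0.4498 0.2758 0.114 ] move [ 0.05 -0.    0.24] turn [-0.01 -0.03 -0.17] F [-0.2 -0.1 -1.5] open 0.0215
```

```bash
python3 -m inch '[[[0.05,0,0.1,0,0,0,1],[0,0,0.1,0,0,0,1],[0,0,0.05,0,0,0,1],[0,0,0,0,0,0,1]]]' |grep -E "pos|force"
python3 -m inch '[[[0,0,0,0,0,0,1],[0,0,0,0,0,0,1]]]' |grep -E "pos|force"
python3 -m inch '[[[0,0,0,0,0,0,1]]]' |grep -E "pos|force"
```

```text
tool_pos: [0.4503, 0.2757, 0.1116]
force: [-1.3, -0.6, 3.9]
tool_pos: [0.4503, 0.2757, 0.1116]
force: [-1.8, -1.5, 5.5]
tool_pos: [0.4503, 0.2757, 0.1116]
force: [-2.8, -2.0, 5.3]
```

```bash
python3 -m inch '[[[0,0,0,0,0,0,0],[0,0,0,0,0,0,-0.4],[0,0,0,0,0,0,-0.4],[0,0,0,0,0,0,-0.4],[0,0,0,0,0,0,-0.4]]]' |grep -E "pos|force|open"
python3 -m inch '[[[0,0,-1,0,0,0,-0.6],[0,0,-2,0,0,0,-0.6],[0,0,-4,0,0,0,-0.6],[0,0,-4,0,0,0,-0.6],[-1,0,-3,0,0,0,-0.6]]]' |grep -E "force|open"
python3 -m inch '[[[-3,0,-1,0,0,0,-0.6],[-1,0,0,0,0,0,-0.6],[0,0,0,0,0,0,-0.6],[0,0,0,0,0,0,-0.6],[0,0,0,0,0,0,-0.6]]]' |grep -E "pos|force|open"
python3 - <<'E'
from h import *
w=cam("wrist");cv2.imwrite("pics/w4.png",w["img"]);np.save("w4.npy",w,allow_pickle=True)
s=cam("scene");cv2.imwrite("pics/s4.png",s["img"])
b=[b for b in blobs(mask(w["img"],(105,120,60),(130,255,255)),50) if 220<b[0,0,0]<280 and b[0,0,1]<200][0]
e=cv2.minEnclosingCircle(b);print(e,"handle top",ray(w,[e[0]],.160))
a=w["img"][60:210,180:320];c=s["img"][130:190,280:335]
o=np.hstack([cv2.resize(a,(420,450)),cv2.resize(c,(380,450))]);cv2.imwrite("pics/v4.png",o)
go(.49,-.29,.20)
E
```

```text
tool_pos: [0.45, 0.2757, 0.111]
force: [0.9, -0.6, -0.6]
opening: 0.0569
force: [-0.2, 0.2, 0.5]
opening: 0.0743
tool_pos: [0.4002, 0.2755, 0.2599]
force: [-0.2, 0.9, 0.4]
opening: 0.0746
((252.5, 139.5), 12.020915031433105) handle top [[0.45028347 0.27666034 0.16      ]]
t 29.15 pos [0.4003 0.2755 0.2601] move [ 9.17 56.51  6.05] turn [ 0.05  0.09 -0.19] F [ 0.4  0.3 -0.8] open 0.0742
```

View pics/v4.png

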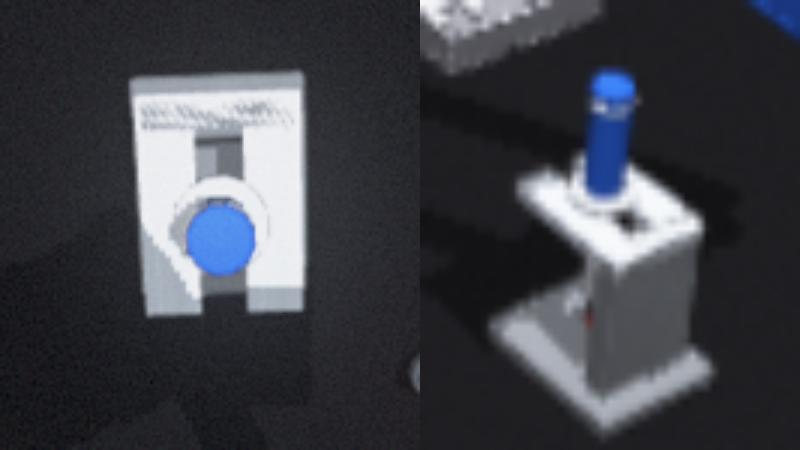

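The probe hangs upright in the fork at (0.450, 0.277). Now the weight.

```bash
python3 -m inch '[[[0.5,2.5,0,0,0,0,-1],[0.7,4.7,0,0,0,0,-1],[0.7,4.9,0,0,0,0,-1],[0.7,4.9,0,0,0,0,-1],[0.7,4.9,0,0,0,0,-1]]]' >/dev/null
python3 -m inch '[[[0.7,4.9,0,0,0,0,-1],[0.7,4.9,0,0,0,0,-1],[0.7,4.9,0,0,0,0,-1],[0.7,4.9,0,0,0,0,-1],[0.7,4.9,0.5,0,0,0,-1]]]' >/dev/null
python3 -m inch '[[[0.5,4.9,1,0,0,0,-1],[0,3.5,1,0,0,0,-1],[0,1.6,1,0,0,0,-1],[0,0,0.5,0,0,0,-1],[0,0,0,0,0,0,-1]]]' >/dev/null
python3 -m inch '[[[0,0,0,0,0,0,-1],[0,0,0,0,0,0,-1],[0,0,0,0,0,0,-1]]]'|grep force
python3 - <<'E'
from h import *
w=cam("wrist");cv2.imwrite("pics/w5.png",w["img"]);np.save("w5.npy",w,allow_pickle=True)
go(.5229,-.290,.020)
for b in blobs(mask(w["img"],(15,90,90),(35,255,255)),50)[:4]:
    e=cv2.fitEllipse(b);print(e,cv2.contourArea(b),ray(w,[e[0]],.056))
E
```

```text
force: [-0.1, 0.6, 0.7]
t 31.0 pos [ 0.4719 -0.2875  0.222 ] move [ 5.08  0.23 20.2 ] turn [ 0.04 -0.06 -0.1 ] F [-0.3 -0.8 -0.5] open 0.0928
((417.3270263671875, 350.3330383300781), (22.985031127929688, 430.29510498046875), 89.00078582763672) 5378.0 [[ 0.22395319 -0.51709014  0.056     ]]
((249.2311248779297, 130.69631958007812), (52.07262420654297, 59.25690841674805), 81.19122314453125) 2350.0 [[ 0.52632881 -0.28209393  0.056     ]]
((437.2768249511719, 297.08135986328125), (22.59990692138672, 48.065452575683594), 173.23306274414062) 372.0 [[ 0.3105095  -0.53028764  0.056     ]]
((82.67414855957031, 291.7370300292969), (42.28498458862305, 66.76255798339844), 24.441259384155273) 246.5 [[ 0.31925338 -0.06158857  0.056     ]]
```

View pics/w5.png

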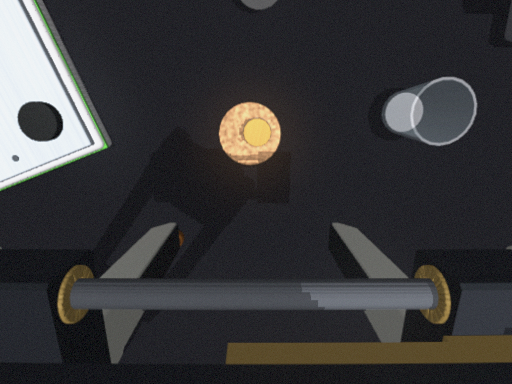

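The weight's top is at about (257.5,131.5), off-centre on its coaster at (250,133). Pad 4 is at (40,121).

Run:
```python
from h import *
w=np.load("w5.npy",allow_pickle=True).item()
m=mask(w["img"],(20,150,140),(32,255,255));z=np.zeros_like(m);z[105:165,225:285]=m[105:165,225:285]
z=cv2.morphologyEx(z,cv2.MORPH_OPEN,np.ones((5,5),np.uint8))
for b in blobs(z): e=cv2.fitEllipse(b);print(e,ray(w,[e[0]],.056),"r",np.ptp(ray(w,b.reshape(-1,2),.056),axis=0))
g=cv2.cvtColor(w["img"],cv2.COLOR_BGR2GRAY)
cs,_=cv2.findContours(((g<90)*255).astype(np.uint8),cv2.RETR_LIST,cv2.CHAIN_APPROX_NONE)
for b in cs:
    if 800<cv2.contourArea(b)<2500 and b[0,0,0]<80: e=cv2.fitEllipse(b);print("pad4",e,ray(w,[e[0]],.057))
```

```text
pad4 ((39.927268981933594, 120.88091278076172), (37.162376403808594, 45.689300537109375), 115.10214233398438) [[ 0.53785195 -0.04890813  0.057     ]]
```

Run:
```python
from h import *
w=np.load("w5.npy",allow_pickle=True).item()
hsv=cv2.cvtColor(w["img"],cv2.COLOR_BGR2HSV);print(hsv[131,257],hsv[120,240])
m=cv2.inRange(hsv,(22,165,100),(32,255,255));z=np.zeros_like(m);z[105:165,235:285]=m[105:165,235:285]
z=cv2.morphologyEx(z,cv2.MORPH_OPEN,np.ones((3,3),np.uint8))
for b in blobs(z,20)[:3]: e=cv2.minEnclosingCircle(b);print(e,ray(w,[e[0]],.056),"size",np.ptp(ray(w,b.reshape(-1,2),.056),axis=0))
print(ray(w,[(257.5,131.5)],.056))
```

```text
[ 22 132 239] [ 18  99 239]
[[ 0.52543579 -0.29135441  0.056     ]]
```

```bash
python3 -m inch '[[[1.5,0.1,2,0,0,0,-1],[2,0.1,4,0,0,0,-1],[1.3,0.1,4,0,0,0,-1],[0.5,0,3.5,0,0,0,-1],[0,0,2,0,0,0,-1]]]' >/dev/null
python3 -m inch '[[[0,0,1.5,0,0,0,-1],[0,0,1,0,0,0,-1],[0,0,0,0,0,0,-1],[0,0,0,0,0,0,-1],[0,0,0,0,0,0,-1]]]' |grep force
python3 -c "
from h import *; go(.5245,-.291,.019)"
```

```text
force: [0.2, 0.4, -0.7]
t 32.0 pos [ 0.5254 -0.292   0.043 ] move [-0.1  -0.11  2.4 ] turn [ 0.09 -0.13 -0.17] F [ 0.2  0.4 -0.7] open 0.0926
```

```bash
python3 -m inch '[[[0,-0.1,1,0,0,0,-1],[-0.1,0,0.8,0,0,0,-1],[0,0,0.4,0,0,0,-1],[0,0,0,0,0,0,-1],[0,0,0,0,0,0,-1]]]' |grep force
python3 -m inch '[[[0,0,0,0,0,0,0],[0,0,0,0,0,0,0],[0,0,0,0,0,0,0],[0,0,0,0,0,0,0],[0,0,0,0,0,0,0]]]' 20|grep -E "force|open"
python3 -c "
from h import *; go(.5245,-.291,.019)"
```

```text
force: [-0.4, -0.9, -0.4]
force: [-0.1, -0.0, -0.1]
opening: 0.0579
t 33.0 pos [ 0.5235 -0.2903  0.0193] move [0.1  0.07 0.03] turn [ 0.01 -0.01 -0.16] F [-0.1 -0.  -0.1] open 0.0579
```

```bash
python3 -m inch '[[[0.1,0.05,0,0,0,0,0.3],[0,0,0,0,0,0,1],[0,0,0,0,0,0,1],[0,0,0,0,0,0,1],[0,0,0,0,0,0,1]]]' 35|grep -E "force|open"
python3 -m inch '[[[0,0,0,0,0,0,1],[0,0,0,0,0,0,1],[0,0,0,0,0,0,1]]]'|grep -E "pos|force|open"
python3 -m inch '[[[0,0,-0.5,0,0,0,1],[0,0,-2,0,0,0,1],[0,0,-3,0,0,0,1],[0,0,-4,0,0,0,1],[0,0,-4,0,0,0,1]]]' |grep -E "pos|force|open"
python3 -m inch '[[[0,0,-2,0,0,0,1],[0,0,0,0,0,0,1],[0,0,0,0,0,0,1],[0,0,0,0,0,0,1]]]' |grep -E "pos|force|open"
python3 -c "
from h import *; go(.475,-.0435,.18)"
```

```text
force: [0.7, -0.7, -0.3]
opening: 0.0312
tool_pos: [0.5244, -0.2909, 0.0192]
force: [0.3, -0.9, -0.8]
opening: 0.0314
tool_pos: [0.5234, -0.29, 0.1546]
force: [0.8, -0.5, -3.7]
opening: 0.0312
tool_pos: [0.5231, -0.2898, 0.1714]
force: [-0.2, 0.3, -4.1]
opening: 0.0315
t 34.7 pos [ 0.5231 -0.2898  0.1714] move [ -4.88 -24.62  -0.78] turn [-0.14  0.21 -0.17] F [-0.2  0.3 -4.1] open 0.0315
```

```bash
python3 -m inch '[[[-0.6,-2.5,-0.3,0,0,0,1],[-1,-4.5,-0.3,0,0,0,1],[-1,-4.9,-0.3,0,0,0,1],[-1,-4.7,-0.2,0,0,0,1],[-0.7,-4,0,0,0,0,1]]]' >/dev/null
python3 -m inch '[[[-0.5,-2.5,0,0,0,0,1],[0,-1.4,0,0,0,0,1],[0,0,0,0,0,0,1],[0,0,0,0,0,0,1],[0,0,0,0,0,0,1]]]' |grep force
python3 -m inch '[[[0,0,0,0,0,0,1],[0,0,0,0,0,0,1]]]' |grep force
python3 - <<'E'
from h import *
w=cam("wrist");cv2.imwrite("pics/w6.png",w["img"]);np.save("w6.npy",w,allow_pickle=True)
go(.5368,-.0435,.18)
g=cv2.cvtColor(w["img"],cv2.COLOR_BGR2GRAY)
cs,_=cv2.findContours(((g<80)*255).astype(np.uint8),cv2.RETR_LIST,cv2.CHAIN_APPROX_NONE)
for b in cs:
    if 500<cv2.contourArea(b)<4000 and b[:,0,1].max()<250:
        e=cv2.fitEllipse(b);print("pad?",e,ray(w,[e[0]],.057),ray(w,[e[0]],.053)[0,:2])
E
```

```text
force: [-0.7, 0.4, -3.6]
force: [-0.7, 0.1, -3.9]
t 35.95 pos [ 0.4772 -0.0464  0.1851] move [ 5.96 -0.31  0.51] turn [ 0.    0.01 -0.23] F [ 0.6 -1.  -4. ] open 0.0317
pad? ((153.94058227539062, 163.88812255859375), (39.433284759521484, 42.299957275390625), 107.71117401123047) [[0.50072713 0.05576629 0.057     ]] [0.50004255 0.05716414]
pad? ((452.2955017089844, 138.93382263183594), (63.77981185913086, 75.03717803955078), 44.373207092285156) [[ 0.52501934 -0.24563275  0.057     ]] [ 0.52466631 -0.24834848]
pad? ((252.047607421875, 126.52906036376953), (40.70203399658203, 41.856563568115234), 19.297523498535156) [[ 0.53755485 -0.04477373  0.057     ]] [ 0.5373729  -0.04474808]
pad? ((84.9585952758789, 18.000469207763672), (41.278053283691406, 52.587345123291016), 110.177734375) [[0.63461607 0.10614399 0.057     ]] [0.63575885 0.10822941]
```

View pics/w6.png

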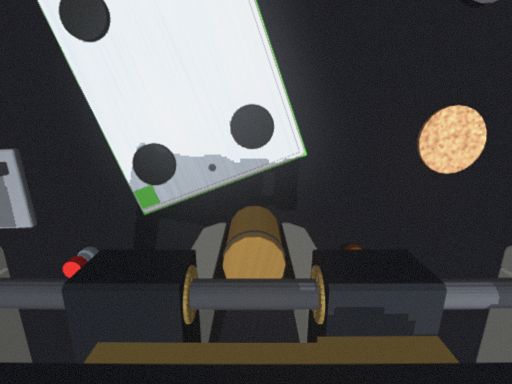

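The weight is gripped upright. Pad 4 at (252,126.5) gives (0.5375,-0.0447), which agrees with the top view. I'll check the weight's offset in the grip while moving over the pad.

```bash
python3 - <<'E'
from h import *
w=np.load("w6.npy",allow_pickle=True).item()
hsv=cv2.cvtColor(w["img"],cv2.COLOR_BGR2HSV)
col=hsv[198:292,254];print([tuple(map(int,c)) for c in col[::1][4:14]])
for v in (206,206.5,207): print(ray(w,[(254,v)],.1719)[0]-[.016,0,0])
for v in (230,232): print("top far",ray(w,[(254,v)],.2219)[0]-[.016,0,0])
E
python3 -m inch '[[[1,0,0,0,0,0,1],[2,-0.1,1,0,0,0,1],[2,-0.1,2,0,0,0,1],[1,0,2,0,0,0,1],[0,0,1.5,0,0,0,1]]]' >/dev/null
python3 -m inch '[[[0,0,1,0,0,0,1],[0,0,0,0,0,0,1],[0,0,0,0,0,0,1],[0,0,0,0,0,0,1],[0,0,0,0,0,0,1]]]' |grep force
python3 -m inch '[[[0,0,0,0,0,0,1],[0,0,0,0,0,0,1]]]' |grep force
python3 -c "
from h import *; go(.5372,-.0443,.0702)"
```

```text
[(135, 14, 36), (135, 12, 41), (30, 14, 37), (23, 43, 48), (18, 101, 83), (19, 132, 89), (18, 133, 92), (20, 138, 87), (19, 129, 93), (18, 137, 95)]
[ 0.47666005 -0.04650173  0.1719    ]
[ 0.47632043 -0.04650051  0.1719    ]
[ 0.47598048 -0.04649928  0.1719    ]
top far [ 0.48099588 -0.04650109  0.2219    ]
top far [ 0.47996934 -0.0464974   0.2219    ]
force: [-0.4, 0.6, -3.6]
force: [-0.6, 0.6, -3.8]
t 37.15 pos [ 0.5374 -0.044   0.1107] move [-0.02  0.03  4.05] turn [ 0.01 -0.05 -0.17] F [-0.6  0.6 -3.8] open 0.0315
```

```bash
python3 -m inch '[[[0,0,1,0,0,0,1],[0,0,1,0,0,0,1],[0,0,0.8,0,0,0,1],[0,0,0.5,0,0,0,1],[0,0,0.3,0,0,0,1]]]' >/dev/null
python3 -m inch '[[[0,0,0.1,0,0,0,1],[0,0,0,0,0,0,1],[0,0,0,0,0,0,1],[0,0,0,0,0,0,1]]]' |grep -E "pos|force"
python3 -m inch '[[[0,0,0.1,0,0,0,1],[0,0,0,0,0,0,1],[0,0,0,0,0,0,1]]]' |grep -E "pos|force"
```

```text
tool_pos: [0.5375, -0.044, 0.0736]
force: [0.5, -0.1, -3.1]
tool_pos: [0.5371, -0.0439, 0.0722]
force: [0.3, -0.5, -4.2]
```

```bash
python3 -m inch '[[[0,0,0.1,0,0,0,1],[0,0,0,0,0,0,1],[0,0,0,0,0,0,1]]]' |grep -E "pos|force"
```

```text
tool_pos: [0.5371, -0.0439, 0.0711]
force: [0.3, 0.1, -3.2]
```

```bash
for i in 1 2 3; do python3 -m inch '[[[0,0,0.05,0,0,0,1],[0,0,0,0,0,0,1],[0,0,0,0,0,0,1]]]' |grep -E "pos|force"; done
```

```text
tool_pos: [0.5371, -0.0439, 0.0707]
force: [0.3, -0.7, -3.0]
tool_pos: [0.5372, -0.0439, 0.0702]
force: [-0.7, 0.1, -3.0]
tool_pos: [0.5372, -0.0439, 0.0701]
force: [-3.5, 1.5, 3.6]
```

```bash
python3 -m inch '[[[0,0,0,0,0,0,1],[0,0,0,0,0,0,1]]]' 8 |grep -E "pos|force|open"
python3 -m inch '[[[0,0,0,0,0,0,1],[0,0,0,0,0,0,1]]]' 3 |grep -E "pos|force|open"
python3 -m inch '[[[0,0,0,0,0,0,0.2],[0,0,0,0,0,0,0.1],[0,0,0,0,0,0,0],[0,0,0,0,0,0,-0.2],[0,0,0,0,0,0,-0.4]]]' |grep -E "pos|force|open"
python3 -m inch '[[[0,0,0,0,0,0,-0.6],[0,0,0,0,0,0,-0.6],[0,0,0,0,0,0,-0.6]]]' |grep -E "pos|force|open"
python3 -m inch '[[[0,0,-1,0,0,0,-0.6],[0,0,-2,0,0,0,-0.6],[0,0,-4,0,0,0,-0.6],[0,0,-4,0,0,0,-0.6],[-2,0,-2,0,0,0,-0.6]]]' >/dev/null
python3 -m inch '[[[-3,0,0,0,0,0,-0.6],[-1,0,0,0,0,0,-0.6],[0,0,0,0,0,0,-0.6],[0,0,0,0,0,0,-0.6],[0,0,0,0,0,0,-0.6]]]' |grep force
python3 -m inch '[[[0,0,0,0,0,0,-0.6],[0,0,0,0,0,0,-0.6]]]' |grep pos
python3 - <<'E'
from h import *
w=cam("wrist");np.save("w7.npy",w,allow_pickle=True);s=cam("scene");np.save("s7.npy",s,allow_pickle=True)
a=w["img"][60:250,130:330];P=proj(s,[.537,-.044,.08])[0].astype(int);print(P)
c=s["img"][P[1]-45:P[1]+45,P[0]-45:P[0]+45]
cv2.imwrite("pics/v7.png",np.hstack([cv2.resize(a,(400,400)),cv2.resize(c,(400,400),interpolation=cv2.INTER_CUBIC)]))
E
```

```text
tool_pos: [0.5374, -0.044, 0.0701]
force: [-3.5, 0.3, 4.5]
opening: 0.0317
tool_pos: [0.5375, -0.0439, 0.07]
force: [-2.2, 0.2, 5.0]
opening: 0.032
tool_pos: [0.5371, -0.0439, 0.0695]
force: [0.3, -0.1, 0.7]
opening: 0.058
tool_pos: [0.5372, -0.0439, 0.0697]
force: [-0.1, -0.7, -0.3]
opening: 0.0739
force: [0.2, -0.2, -0.1]
tool_pos: [0.4774, -0.0437, 0.1993]
[243 203]
```

View pics/v7.png

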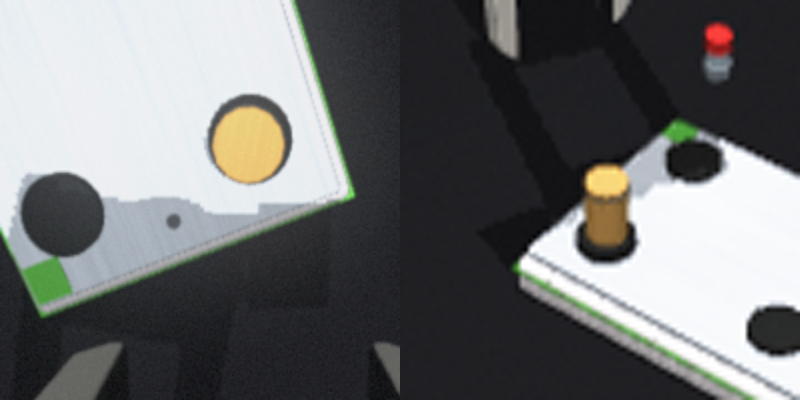

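Run:
```python
from h import *
w=np.load("w7.npy",allow_pickle=True).item();s=np.load("s7.npy",allow_pickle=True).item()
def br(c,roi):
    x0,x1,y0,y1=roi;m=mask(c["img"],(12,80,120),(35,255,255));z=np.zeros_like(m);z[y0:y1,x0:x1]=m[y0:y1,x0:x1]
    return [cv2.fitEllipse(b) for b in blobs(z,20)[:2]]
e=br(w,(220,290,95,160));print(e)
for h in (.103,.107): print(h,ray(w,[e[0][0]],h)[0])
f=br(s,(225,265,175,220));print(f)
# scene: expected top face centre for each height
for h in (.103,.107): print(h,"scene px of top centre",proj(s,ray(w,[e[0][0]],h)[0]))
print("proj pad centre/top edge wrist",proj(w,[[.5373,-.0444,.057],[.5593,-.0444,.057],[.5373,-.0224,.057],[.5373,-.0664,.057]]).round(1))
```

```text
[((253.8555145263672, 128.39810180664062), (35.27439498901367, 35.73904037475586), 155.19505310058594)]
0.103 [ 0.53748326 -0.04362942  0.103     ]
0.107 [ 0.53769229 -0.04363147  0.107     ]
[((244.0092315673828, 203.67105102539062), (8.441429138183594, 20.025653839111328), 179.24002075195312)]
0.103 scene px of top centre [[243.72600782 198.63533081]]
0.107 scene px of top centre [[243.75448322 197.72209261]]
proj pad centre/top edge wrist [[254.6 126.2]
 [254.6 104. ]
 [233.4 126.3]
 [275.9 126.2]]
```

The weight is within about 1 mm of the pad centre and upright, and the gripper is clear. Handing in.

```bash
python3 -c "
from plant import robot
print(robot.read_state()['t']); print(robot.close_job())"
```

```text
42.05
the job is handed in; nothing more can be done
None
```

The job is done and handed in at 42 s of the 72 s allowed.

- **Probing:** I took the probe from its fork and touched pads 1 to 4 clockwise from the green corner, pressing the tip in about 3 mm each time. Pads 1–3 made contact at a tool height of about 147.5 mm. Pad 4 made contact at about 151.5 mm, so pad 4 is the proud one.
- **Probe return:** It hangs upright in the fork, within about 1 mm of the seat I measured.
- **Weight:** I lowered the weight onto pad 4 until it touched, at about 7 N, then released it gently. The last pictures show it upright, about 1 mm from the pad centre.
- **End state:** The gripper was clear of everything at hand-in, with force readings near zero. I did not measure the other bench items again at the end, but no move came near them.

**Checks that disagreed or stayed open:**
- Some wrist-camera readings near the picture edge differed from the top view by about 5 mm. The closer look at pad 4 agreed with the top view, and I used that.
- The final pictures could not settle whether pad 4 itself sank under the weight. The height at which the weight touched fits a pad 12 mm above the face.

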